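# Sort the thread spools and wipe the tooling slab

### The arm

A 6-joint arm with a two-finger parallel gripper is mounted at the origin on a cart in front of the work surface, level with it; the furniture and walls round the work are solid. World frame = base frame: x ahead of the robot, y to its left, z up, the work surface at z = 0. Lengths are in mm, angles in rad, forces in N, time in s.
With the tool pointing down it reaches from about 300 to 875 mm from the base axis. Payload 6.4 kg.
Tool frame: the origin (TCP) lies midway between the tips of the shut fingers; the grasp point (between the pads) lies 19 mm behind it; z points along the fingers, x is the direction in which the jaws open and shut, and the axes are right-handed (so a half turn about z gives the same grasp; the last joint's range is limited). The gripper opens to 85 mm and grips with 20 to 120 N. Pads are 22 mm wide; open, the fingers measure 114 mm over their backs; the gripper's body (76 mm by 85 mm) begins 54 mm behind the grasp point. The pads swing forward as they close: fully open they stand 13 mm farther back than shut.
Start: joints at [-1.327, 0.181, 1.607, -0, 1.354, -0.206], TCP at [250.019, -517.814, 231.288] pointing down, gripper open.
Joint ranges: [-2.99, 2.99], [-0.89, 2.07], [0.3, 2.58], [-1.14, 4.28], [0, 2.63], [-3.12, 3.12]. Speed limits (rad/s): [2.57, 2.57, 3.01, 3.14, 3.14, 3.14].

### API

Orientations are given as a unit quaternion [w, x, y, z].
In Python, from rig import manip, camera gives the robot as it stands.
- The arm moves only by the tool carry_out, never from a script. Its argument "motion" is a list of rows, each a list of 2 entries, a list of its own where there are three numbers: the shift along the tool's x, y, z in cm, then the turn, a rotation vector about the tool's x, y, z in rad. A call has 1 to 12 rows; each row is the pose to reach, as a shift and turn from the pose commanded when the call began, along the tool's axes at that moment; what a row does not reach only later rows make up. A row lasts 1/12 s, in which the tool goes at most 41.7 mm and 7.16 degrees, less where a joint would pass 70% of its speed; a pose out of reach is approached as far as the arm can. A call with a gripper value outside its range is refused whole. "claw" is the opening in per cent of the stroke, from 0 (shut) to 100 (fully open), set as the call begins (left out, the last holds). The fingers move at their own pace and stop on an object; "force" is the grip in N (left out, the last holds). Time passes only in rows, so rows that repeat a pose let the fingers close. It gives the time, the measured TCP pose, the force and the opening at its end, in the units of the state.
- manip.state(): the state, without advancing time (a new reading comes with each control period).
- camera(name): name is "scene" or "top" or "wrist"; returns a dict with "img" (384x512x3 uint8, blue, green, red), "K" (3x3 intrinsics, pixels), "rvec" (rotation vector, rad) and "tvec" (3), from world to camera coordinates, as OpenCV has them. Camera axes: x right, y down, z forward; pixel columns grow to the right and rows downward; lengths in mm; the calibration is good to about 2 mm. A picture is of the moment at which its call begins. There is no depth.
- manip.hand_in(): hands the job in, once; it reports no verdict.
The state is a dict: "time": time; "joint_pos": joint angles; "qd": joint speeds; "effort": joint torques, N m; "ee_pos": TCP position; "ee_rot": TCP orientation; "ft_force": force on the tool from outside, world axes, zero at the start; "ft_torque": the same for the moment, N m; "grip_width": finger opening in mm.
Only numpy, scipy, OpenCV 4.12 (cv2) and the standard library are available. Lean on these libraries where they do the work, as an engineer would, in place of code of your own. Each camera call takes 0.05 s, during which the arm holds its last target.

### The job

Clear and clean the stone slab: put every cream spool in the cream tray and every black spool in the black tray, those on the slab and those on the bench behind it. Then take the hand wiper and, with its long side across the slab, wipe along the slab's middle line from the left end to the right end and back to the left end with light steady pressure, so that the pad is pressed in a little all the way. Park the wiper flat on its rubber mat again, between and lined up with the yellow corner marks, and leave the other things on the bench where they are.

Things in the scene. Friction and masses are not known exactly. Their poses are not given: they have to be found in the camera images.
- spool_black_0: black thread spool, about 70 g, rigid, standing at the start (on the slab or on the bench behind it), may be absent. Flanges 40 mm across, waist 34 mm, 66 mm high. Origin: centre of its underside; z is its axis, up the spool (level if it has been tipped over; it then rests on its flanges, axis 20 mm above what it lies on, and can roll).
- spool_black_1: black thread spool, about 70 g, rigid, standing at the start (on the slab or on the bench behind it), may be absent. Flanges 40 mm across, waist 34 mm, 66 mm high. Origin: centre of its underside; z is its axis, up the spool (level if it has been tipped over; it then rests on its flanges, axis 20 mm above what it lies on, and can roll).
- spool_black_2: black thread spool, about 70 g, rigid, standing at the start (on the slab or on the bench behind it), may be absent. Flanges 40 mm across, waist 34 mm, 66 mm high. Origin: centre of its underside; z is its axis, up the spool (level if it has been tipped over; it then rests on its flanges, axis 20 mm above what it lies on, and can roll).
- spool_cream_0: cream thread spool, about 70 g, rigid, standing at the start (on the slab or on the bench behind it), may be absent. Flanges 40 mm across, waist 34 mm, 60 mm high. Origin: centre of its underside; z is its axis, up the spool (level if it has been tipped over; it then rests on its flanges, axis 20 mm above what it lies on, and can roll).
- spool_cream_1: cream thread spool, about 70 g, rigid, standing at the start (on the slab or on the bench behind it), may be absent. Flanges 40 mm across, waist 34 mm, 60 mm high. Origin: centre of its underside; z is its axis, up the spool (level if it has been tipped over; it then rests on its flanges, axis 20 mm above what it lies on, and can roll).
- spool_cream_2: cream thread spool, about 70 g, rigid, standing at the start (on the slab or on the bench behind it), may be absent. Flanges 40 mm across, waist 34 mm, 60 mm high. Origin: centre of its underside; z is its axis, up the spool (level if it has been tipped over; it then rests on its flanges, axis 20 mm above what it lies on, and can roll).
- tray_cream: cream-coloured open tray, fixed, 190 mm (its x) by 110 mm (its y) outside, walls 4 mm thick, rim 28 mm above the bench, inner floor 4 mm thick. Origin: centre of its underside. Roomy enough for three spools in a row along x. The two trays may change places.
- tray_black: black-coloured open tray, fixed, 190 mm (its x) by 110 mm (its y) outside, walls 4 mm thick, rim 28 mm above the bench, inner floor 4 mm thick. Origin: centre of its underside. Roomy enough for three spools in a row along x. The two trays may change places.
- slab: white stone tooling slab, fixed, 140 mm (x) by 260 mm (y), top face 20 mm above the bench. Origin: centre of its underside; +y is its left end as the robot sees it, -y its right end.
- wiper: hand wiper, 0.15 kg: grey felt pad 106 x 42 mm under a blue shell 112 mm (its x) by 48 mm (its y), and on top a wooden grip 82 mm long (x), 24 mm wide (y), from 24 to 60 mm above the pad's underside. Origin: centre of the pad's underside when not pressed; z up. Starts on its mat. The pad is sprung: it gives 1.2 N per mm after a preload of 2.4 N, up to 8 mm.
- wiper_pad (a joint): how far the wiper's felt pad is pressed into its shell, 0 (free) to 0.008 m (fully in, 12 N); about 0.003 to 0.006 is a good light wiping pressure
- wiper_mat: black rubber mat with yellow corner marks, fixed, 150 mm (x) by 84 mm (y), 2 mm thick: the wiper's parking place. Origin: centre of its underside; the wiper lies along its x.
- key_case: black zipped key case, 56 x 126 x 22 mm, a bystander to be left where it is; origin at the centre of its underside
- wallet_stack: small stack of tan wallets, 68 x 92 x 15 mm, a bystander to be left where it is; origin at the centre of its underside
- wax: round yellow wax cake, 48 mm across, 18 mm high, a bystander to be left where it is; origin at the centre of its underside
- teal_tin: round dark teal tin, 45 mm across, 13 mm high, a bystander to be left where it is; origin at the centre of its underside
Mind the look-alikes: they are no part of the job. What is shaped like the spool_black_0 but turquoise is not meant.

How it is judged (in metres and radians):
On the way, in this order (a step that is already met when the one before it is completed fails the run):
1. every spool lies or stands in the tray of its own colour (x of spool_cream_0 in the frame of tray_cream between -0.093 and 0.093 m and y of spool_cream_0 in the frame of tray_cream between -0.053 and 0.053 m and z of spool_cream_0 in the frame of tray_cream between -0.005 and 0.035 m and linear speed of each of spool_cream_0, spool_black_1, spool_cream_2, spool_black_0, spool_cream_1, spool_black_2 below 0.05 m/s and x of spool_black_1 in the frame of tray_black between -0.093 and 0.093 m and y of spool_black_1 in the frame of tray_black between -0.053 and 0.053 m and z of spool_black_1 in the frame of tray_black between -0.005 and 0.035 m and x of spool_cream_2 in the frame of tray_cream between -0.093 and 0.093 m and y of spool_cream_2 in the frame of tray_cream between -0.053 and 0.053 m and z of spool_cream_2 in the frame of tray_cream between -0.005 and 0.035 m and x of spool_black_0 in the frame of tray_black between -0.093 and 0.093 m and y of spool_black_0 in the frame of tray_black between -0.053 and 0.053 m and z of spool_black_0 in the frame of tray_black between -0.005 and 0.035 m and x of spool_cream_1 in the frame of tray_cream between -0.093 and 0.093 m and y of spool_cream_1 in the frame of tray_cream between -0.053 and 0.053 m and z of spool_cream_1 in the frame of tray_cream between -0.005 and 0.035 m and x of spool_black_2 in the frame of tray_black between -0.093 and 0.093 m and y of spool_black_2 in the frame of tray_black between -0.053 and 0.053 m and z of spool_black_2 in the frame of tray_black between -0.005 and 0.035 m), for 0.2 s.
2. the wiper is pressed on the slab's left end (+y), 3 to 20 N, its length across the slab (x of wiper in the frame of slab between -0.03 and 0.03 m and y of wiper in the frame of slab between 0.085 and 0.16 m and contact force between wiper and slab between 3 and 20 N and angle between wiper's own z axis and vertical below 0.15 rad and angle between the y axis of wiper and the y axis of slab, either way round below 0.35 rad), for 0.1 s.
3. still pressed, it passes the left quarter of the slab (x of wiper in the frame of slab between -0.03 and 0.03 m and y of wiper in the frame of slab between 0.03 and 0.07 m and contact force between wiper and slab between 3 and 20 N and angle between wiper's own z axis and vertical below 0.15 rad and angle between the y axis of wiper and the y axis of slab, either way round below 0.35 rad), for 0.1 s.
4. still pressed, it passes the middle (x of wiper in the frame of slab between -0.03 and 0.03 m and y of wiper in the frame of slab between -0.02 and 0.02 m and contact force between wiper and slab between 3 and 20 N and angle between wiper's own z axis and vertical below 0.15 rad and angle between the y axis of wiper and the y axis of slab, either way round below 0.35 rad), for 0.1 s.
5. still pressed, it passes the right quarter (x of wiper in the frame of slab between -0.03 and 0.03 m and y of wiper in the frame of slab between -0.07 and -0.03 m and contact force between wiper and slab between 3 and 20 N and angle between wiper's own z axis and vertical below 0.15 rad and angle between the y axis of wiper and the y axis of slab, either way round below 0.35 rad), for 0.1 s.
6. still pressed, it reaches the slab's right end (-y) (x of wiper in the frame of slab between -0.03 and 0.03 m and y of wiper in the frame of slab between -0.16 and -0.085 m and contact force between wiper and slab between 3 and 20 N and angle between wiper's own z axis and vertical below 0.15 rad and angle between the y axis of wiper and the y axis of slab, either way round below 0.35 rad), for 0.1 s.
7. on the way back, still pressed, it passes the right quarter (all of step 5), for 0.1 s.
8. on the way back, still pressed, it passes the middle (all of step 4), for 0.1 s.
9. on the way back, still pressed, it passes the left quarter (all of step 3), for 0.1 s.
10. still pressed, it is back at the slab's left end (all of step 2), for 0.1 s.
At the end, for the whole second after the job is handed in: Every spool present has its origin inside its own colour's tray (inside the walls, at most 35 mm above the tray's underside) and is at rest; the wiper is at rest, flat (0.1 rad), within 25 mm of the mat's centre and within 0.35 rad of its direction (all of step 1 and horizontal distance between wiper and wiper_mat below 0.025 m and height (world z) of wiper below 0.012 m and angle between wiper's own z axis and vertical below 0.1 rad and angle between the y axis of wiper and the y axis of wiper_mat, either way round below 0.35 rad and linear speed of wiper below 0.03 m/s); the robot touches nothing.
It fails at once if a bystander (key case, wallets, wax cake, teal tin) is shifted by more than 40 mm (distance of any of key_case, wallet_stack, wax, teal_tin from where it was at the start of the episode above 0.04 m).
Of spool_cream_0, spool_black_1, spool_cream_2, spool_black_0, spool_cream_1, spool_black_2 only 4 to 6 are there at a start; the rules pass over those that are not, and their reading is None.
At some moment in a run one of spool_cream_0, spool_black_1, spool_cream_2, spool_black_0, spool_cream_1, spool_black_2, wiper may be knocked a few centimetres aside while the robot is not near it.
Once in a run the grip may slacken for a moment while it holds something.
It also fails if it takes over 200 s, if anything falls off the work surface, if the arm or the gripper's body presses on something with over 40 N, if the wrist force passes 120 N, or if a joint passes its speed limit or range.

## Working session

There is one attempt and no reset: what is moved stays moved. The work goes in short steps, Python scripts to look and compute and a tool call to move; the robot and the scene stay as the last step left them, time stands still between calls to the robot, and variables do not carry over. Pictures are saved under pics/ and viewed, and the job is handed in when it is done.

Besides the shell and the picture viewer there is one more tool, called after "Request:" as name(argument=value, ...) on one line, values as JSON. carry_out: Moves the arm, as the interface text tells. Its arguments: {"type":"object","properties":{"motion":{"type":"array","items":{"type":"array"}},"claw":{"type":"number"},"force":{"type":"number"}},"required":["motion"]}

```bash
ls; mkdir -p pics; cat > h.py <<'E'
import numpy as np,cv2
from rig import manip,camera
def snap(n,f):
    c=camera(n); cv2.imwrite('pics/'+f+'.png',c['img']); return c
def ray(c,u,v,z):
    R=cv2.Rodrigues(np.array(c['rvec'],float))[0];t=np.array(c['tvec'],float).ravel()
    p=cv2.undistortPoints(np.array([[[u,v]]],float),np.array(c['K'],float),None)[0,0]
    d=R.T@np.array([p[0],p[1],1]);o=-R.T@t
    return o+d*(z-o[2])/d[2]
E
python3 - <<'E'
from h import *
import pickle
for n in('scene','top','wrist'):
    c=snap(n,n+'0'); pickle.dump(c,open(n+'.pkl','wb')); print(n,np.array(c['K']).tolist(),(-cv2.Rodrigues(np.array(c['rvec'],float))[0].T@np.array(c['tvec'],float).ravel()).round())
s=manip.state();print(s)
E
```

```text
pics
scene [[376.9705486782254, 0.0, 263.37110725865534], [0.0, 376.9705486782254, 186.08613614418147], [0.0, 0.0, 1.0]] [-65. 568. 841.]
top [[399.77748986018435, 0.0, 264.8733185808379], [0.0, 399.77748986018435, 189.7018131678638], [0.0, 0.0, 1.0]] [ 506.   28. 1221.]
wrist [[324.88534224539427, 0.0, 254.98212252840455], [0.0, 324.88534224539427, 191.89581574649853], [0.0, 0.0, 1.0]] [ 313. -486.  374.]
{'time': 0.15, 'joint_pos': array([-1.32729729e+00,  1.81396302e-01,  1.60775818e+00,  1.72905242e-05,
        1.35378910e+00, -2.06320295e-01]), 'qd': array([-1.86951867e-03, -1.63370480e-03, -1.38615066e-03, -2.58957883e-03,
       -2.60174165e-04,  1.99856800e-05]), 'effort': array([ 8.58938802e-04, -4.45261359e+01, -3.51693463e+01, -2.99573394e-04,
        5.86915703e-03, -6.41154841e-06]), 'ee_pos': array([ 249.92068713, -517.39013542,  230.58625895]), 'ee_rot': array([-4.74742971e-04,  8.46994342e-01, -5.31601476e-01, -4.80563793e-04]), 'ft_force': array([-0.15607679,  0.45643492,  0.18716782]), 'ft_torque': array([-0.02203421,  0.00748762, -0.04855853]), 'grip_width': 85.17366897716184}
```

View pics/top0.png

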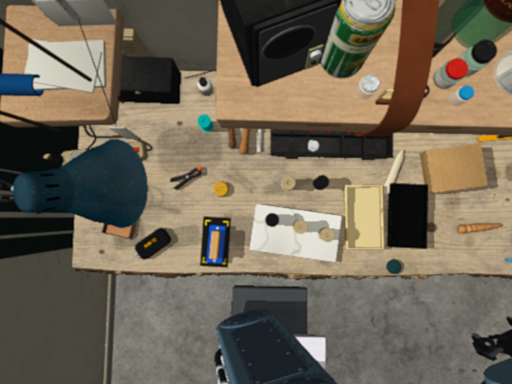

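View pics/scene0.png

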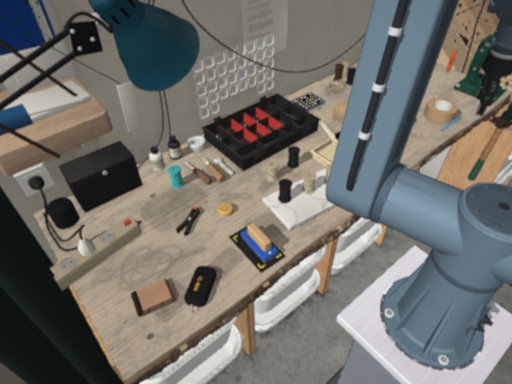

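Top view: spools are black at (272,219), (320,182) and cream at (299,226), (327,234), (288,183). The turquoise look-alike is at (205,122), the cream tray at (364,216), the black tray at (407,215) and the wiper at (215,242). I'll enlarge to confirm.

```bash
python3 - <<'E'
from h import *
a=cv2.imread('pics/top0.png')[110:285,180:440]; cv2.imwrite('pics/topc.png',cv2.resize(a,None,fx=3,fy=3,interpolation=cv2.INTER_CUBIC))
a=cv2.imread('pics/scene0.png')[90:290,150:350]; cv2.imwrite('pics/scc.png',cv2.resize(a,None,fx=3,fy=3,interpolation=cv2.INTER_CUBIC))
E
```

```text
(no output)
```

View pics/topc.png

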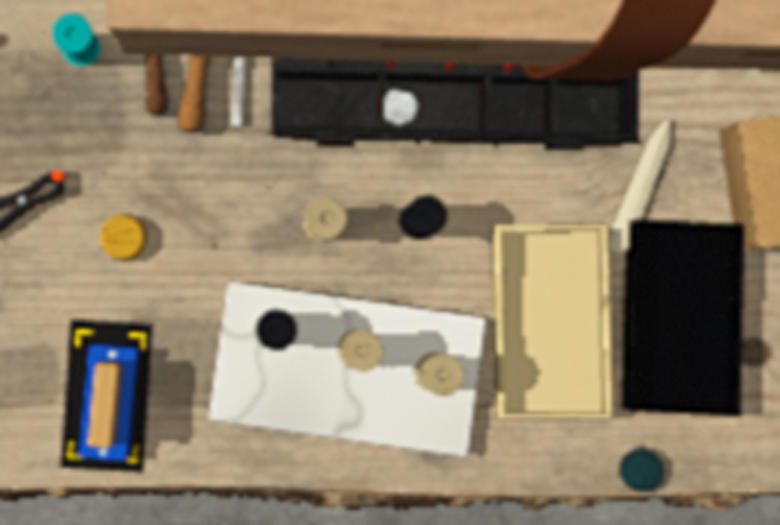

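View pics/scc.png

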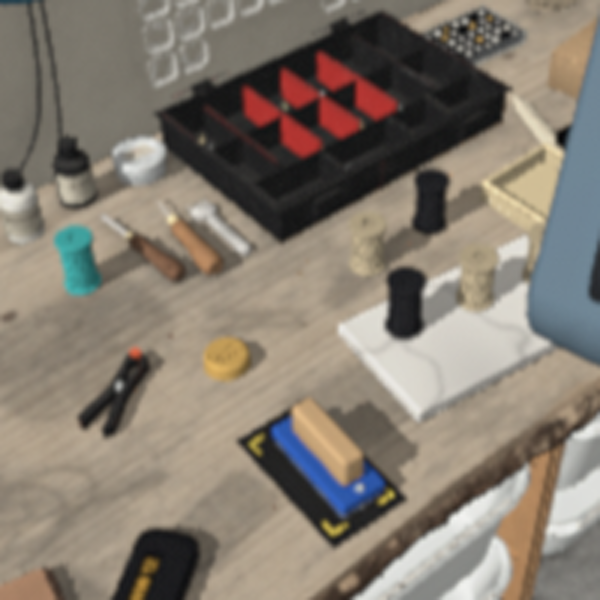

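View pics/wrist0.png

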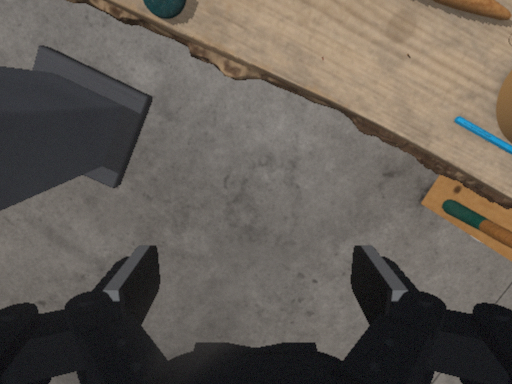

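```bash
python3 - <<'E'
from h import *
import pickle
c=pickle.load(open('top.pkl','rb'))
P=lambda x,y,z:ray(c,180+x/3-1/3,110+y/3-1/3,z).round(1)
for n,x,y,z in [('blk slab',277,329,86),('cr slab1',362,350,80),('cr slab2',440,373,80),('cr bench',326,218,60),('blk bench',421,216,66),
 ('slab TL',229,283,20),('slab TR',486,318,20),('slab BR',468,454,20),('slab BL',209,418,20),
 ('ct TL',494,226,28),('ct TR',610,226,28),('ct BR',612,415,28),('ct BL',498,417,28),
 ('bt TL',631,222,28),('bt TR',743,225,28),('bt BR',741,413,28),('bt BL',624,410,28),
 ('mat TL',72,321,2),('mat TR',153,325,2),('mat BR',141,470,2),('mat BL',61,466,2),
 ('grip TL',96,362,60),('grip TR',119,364,60),('grip BR',112,449,60),('grip BL',88,447,60),('teal',642,469,13),('wax',123,238,18),
 ('shell TL',88,344,22),('shell TR',138,347,22),('shell BR',130,461,22),('shell BL',80,458,22)]:
    print(n,P(x,y,z))
E
```

```text
blk slab [497.7   7.9  86. ]
cr slab1 [479.6 -73.2  80. ]
cr slab2 [ 459.5 -147.3   80. ]
cr bench [606.1 -38.   60. ]
blk bench [ 609.5 -129.4   66. ]
slab TL [542.1  55.7  20. ]
slab TR [ 512.7 -201.9   20. ]
slab BR [ 377.7 -185.3   20. ]
slab BL [407.6  72.4  20. ]
ct TL [ 604.5 -207.5   28. ]
ct TR [ 607.  -323.2   28. ]
ct BR [ 419.8 -325.6   28. ]
ct BL [ 415.4 -213.1   28. ]
bt TL [ 611.4 -344.2   28. ]
bt TR [ 610.9 -455.9   28. ]
bt BR [ 424.5 -453.    28. ]
bt BL [ 425.  -337.5   28. ]
mat TL [500.7 214.4   2. ]
mat TR [498.4 132.1   2. ]
mat BR [352.7 140.2   2. ]
mat BL [354.9 220.8   2. ]
grip TL [462.  181.1  60. ]
grip TR [460.6 158.9  60. ]
grip BR [379.3 163.3  60. ]
grip BL [380.7 186.3  60. ]
teal [ 365.9 -360.1   13. ]
wax [585.1 163.3  18. ]
shell TL [478.2 194.7  22. ]
shell TR [476.3 144.8  22. ]
shell BR [363.8 149.5  22. ]
shell BL [365.7 199.1  22. ]
```

Five spools are present, three cream and two black; the turquoise one is the decoy. Moving above the rightmost cream spool.

Request:
carry_out(motion=[[[-2.4,-3.5,0.5],[0,0,0.1]],[[-4.8,-7,1],[0,0,0.2]],[[-7.2,-10.5,1.5],[0,0,0.3]],[[-9.7,-14,2],[0,0,0.4]],[[-12.1,-17.5,2.5],[0,0,0.45]],[[-14.5,-20.9,3],[0,0,0.45]],[[-17,-24.4,3.5],[0,0,0.45]],[[-19.4,-27.9,4],[0,0,0.45]],[[-21.8,-31.4,4.5],[0,0,0.45]],[[-24.2,-34.9,5],[0,0,0.45]],[[-24.2,-34.9,5],[0,0,0.45]],[[-24.2,-34.9,5],[0,0,0.45]]], claw=75, force=40)

```text
time: 1.15
ee_pos: [459.6, -145.2, 180.6]
ee_rot: [-0.0, 0.709, -0.705, -0.001]
ft_force: [0.3, 0.2, 0.3]
grip_width: 63.8
```

```bash
cat >> h.py <<'E'
from scipy.spatial.transform import Rotation as Rn
def st():
    s=manip.state();q=np.array(s['ee_rot']);R=Rn.from_quat(q[[1,2,3,0]])
    p=np.array(s['ee_pos']);M=R.as_matrix()
    print('t',round(s['time'],2),'p',p.round(1),'tool x ang',round(np.degrees(np.arctan2(M[1,0],M[0,0])),1),'tilt',np.degrees(np.arccos(-M[2,2])).round(2),'F',np.array(s['ft_force']).round(1),'w',round(s['grip_width'],1))
    return p,M
def to(*t):
    p,M=st()
    for x in t: print(x,'shift cm',(M.T@(np.array(x,float)-p)/10).round(2))
E
python3 - <<'E'
from h import *
c=snap('wrist','w1'); c2=snap('top','t1')
to((459.5,-147,34))
cv2.imwrite('pics/t1c.png',cv2.resize(c2['img'][110:285,180:440],None,fx=3,fy=3,interpolation=cv2.INTER_CUBIC))
E
```

```text
t 1.25 p [ 459.  -148.2  181.2] tool x ang -89.9 tilt 0.04 F [ 0.2 -0.3  0. ] w 63.8
(459.5, -147, 34) shift cm [-0.12 -0.06 14.72]
```

View pics/w1.png

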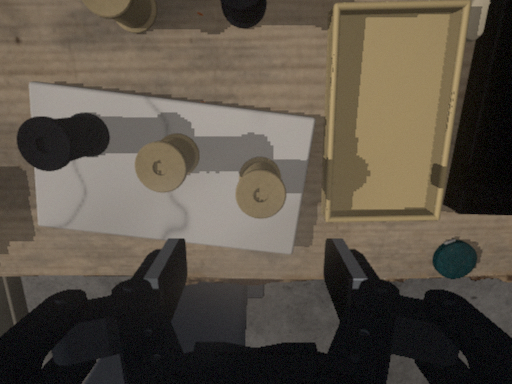

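View pics/t1c.png

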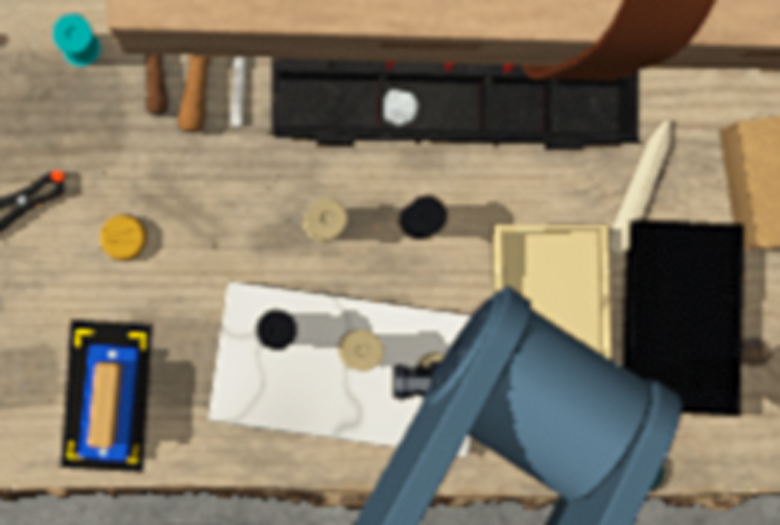

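The wrist picture shows the three slab spools with tops at (46,143), (160,166) and (261,198). I'll cross-check these against the top view.

```bash
python3 - <<'E'
from h import *
c=snap('wrist','w1b')
for u,v,z in [(261,198,80),(160,166,80),(46,143,86)]: print(ray(c,u,v,z).round(1))
for u,v in [(31,84),(313,118),(292,253),(38,224)]:print('slab',ray(c,u,v,20).round(1))
for u,v in [(331,5),(470,3),(439,219),(326,219)]:print('ct',ray(c,u,v,28).round(1))
E
```

```text
[ 453.2 -152.6   80. ]
[478.8 -75.1  80. ]
[497.    5.1  86. ]
slab [540.5  51.4  20. ]
slab [ 511.3 -200.9   20. ]
slab [ 375.3 -186.2   20. ]
slab [407.1  69.8  20. ]
ct [ 601.7 -209.6   28. ]
ct [ 603.3 -322.5   28. ]
ct [ 415.9 -327.1   28. ]
ct [ 415.8 -217.1   28. ]
```

```bash
python3 - <<'E'
import cv2
a=cv2.imread('pics/w1b.png')[120:240,120:320]; cv2.imwrite('pics/w1c.png',cv2.resize(a,None,fx=4,fy=4,interpolation=cv2.INTER_CUBIC))
E
```

```text
(no output)
```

View pics/w1c.png

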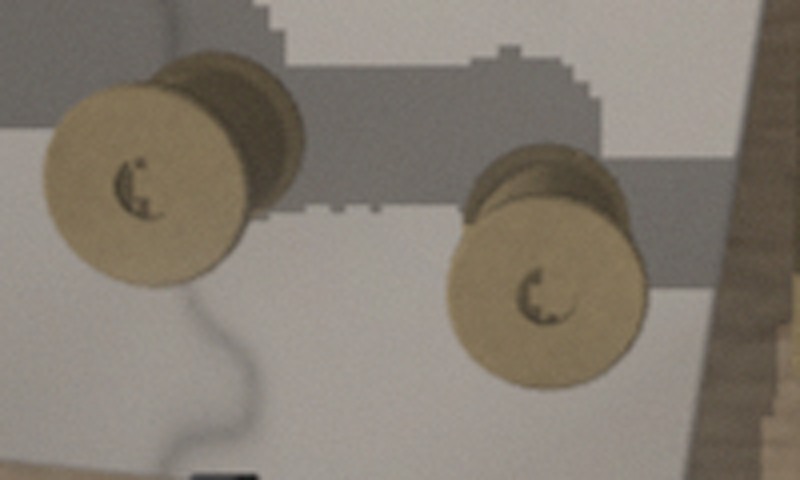

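Request:
carry_out(motion=[[[0,0.15,3],[0,0,0]],[[0,0.15,6],[0,0,0]],[[0,0.15,9],[0,0,0]],[[0,0.15,12],[0,0,0]],[[0,0.15,14],[0,0,0]],[[0,0.15,15.2],[0,0,0]],[[0,0.15,15.2],[0,0,0]],[[0,0.15,15.2],[0,0,0]]])

```text
time: 1.97
ee_pos: [456.9, -149.4, 29.1]
ee_rot: [-0.0, -0.706, 0.708, 0.001]
ft_force: [-0.4, -0.3, 0.4]
grip_width: 64.1
```

Request:
carry_out(motion=[[[0,0,0],[0,0,0]],[[0,0,0],[0,0,0]],[[0,0,0],[0,0,0]],[[0,0,0],[0,0,0]],[[0,0,0],[0,0,0]],[[0,0,0],[0,0,0]]], claw=0, force=50)

```text
time: 2.47
ee_pos: [458.5, -149.1, 30.7]
ee_rot: [0.0, 0.707, -0.707, 0.001]
ft_force: [-1.5, -1.6, 6.1]
grip_width: 33.1
```

```bash
python3 - <<'E'
from h import *
c=snap('wrist','w2')
to((459.5,-147,150),(453,-270,150),(453,-270,20))
E
```

```text
t 2.52 p [ 458.6 -149.2   30.7] tool x ang -90.0 tilt 0.17 F [-2.  -1.5  6.3] w 33.0
(459.5, -147, 150) shift cm [ -0.19  -0.12 -11.93]
(453, -270, 150) shift cm [ 12.11   0.53 -11.9 ]
(453, -270, 20) shift cm [12.08  0.56  1.1 ]
```

View pics/w2.png

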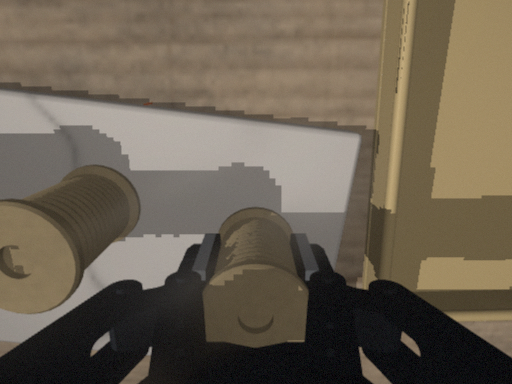

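Request:
carry_out(motion=[[[0,0,-3],[0,0,0]],[[0,0,-6],[0,0,0]],[[3,0.1,-7],[0,0,0]],[[6,0.3,-7],[0,0,0]],[[9,0.4,-7],[0,0,0]],[[12,0.55,-7],[0,0,0]],[[12,0.55,-7],[0,0,0]],[[12,0.55,-4],[0,0,0]],[[12,0.55,-1],[0,0,0]],[[12,0.55,0.7],[0,0,0]],[[12,0.55,1.4],[0,0,0]],[[12,0.55,1.4],[0,0,0]]])

```text
time: 3.52
ee_pos: [451.6, -267.2, 15.1]
ee_rot: [-0.0, 0.707, -0.707, -0.001]
ft_force: [0.7, -0.3, 0.2]
grip_width: 33.0
```

```bash
python3 - <<'E'
from h import *
st();c=snap('wrist','w3')
E
```

```text
t 3.52 p [ 451.6 -267.2   15.1] tool x ang -90.0 tilt 0.14 F [ 0.7 -0.3  0.2] w 33.0
```

View pics/w3.png

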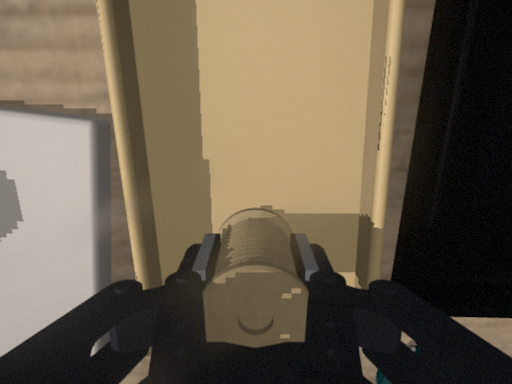

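Request:
carry_out(motion=[[[0,0,0.1],[0,0,0]],[[0,0,0.1],[0,0,0]],[[0,0,0.1],[0,0,0]],[[0,0,0.1],[0,0,0]],[[0,0,-3],[0,0,0]],[[0,0,-6],[0,0,0]],[[0,0,-9],[0,0,0]],[[0,0,-12],[0,0,0]],[[-3,-0.4,-15],[0,0,0]],[[-7,-1,-15],[0,0,0]],[[-11,-1.5,-15],[0,0,0]]], claw=75)

```text
time: 4.48
ee_pos: [468.7, -158.6, 168.3]
ee_rot: [0.001, -0.706, 0.708, -0.003]
ft_force: [0.7, 0.9, -1.8]
grip_width: 64.0
```

Request:
carry_out(motion=[[[-4,-0.6,0],[0,0,0]],[[-8.4,-1.3,0],[0,0,0]],[[-8.4,-1.3,0],[0,0,0]],[[-8.4,-1.3,0],[0,0,0]]])

```text
time: 4.82
ee_pos: [480.2, -71.9, 165.5]
ee_rot: [-0.0, 0.709, -0.706, 0.0]
ft_force: [-0.2, -0.1, -0.1]
grip_width: 64.1
```

```bash
python3 - <<'E'
from h import *
to((478,-74,32)); c=snap('wrist','w4');snap('top','t4')
E
```

```text
t 4.82 p [480.2 -71.9 165.5] tool x ang -89.7 tilt 0.02 F [-0.2 -0.1 -0.1] w 64.1
(478, -74, 32) shift cm [ 0.21  0.22 13.35]
```

View pics/w4.png

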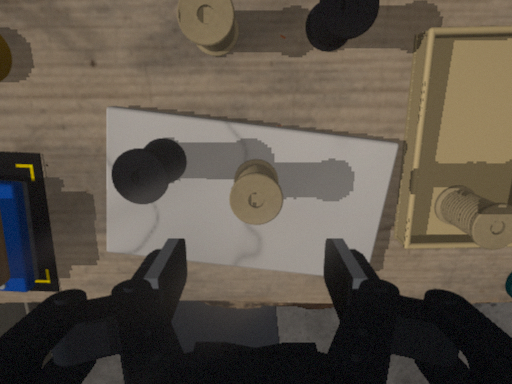

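View pics/t4.png

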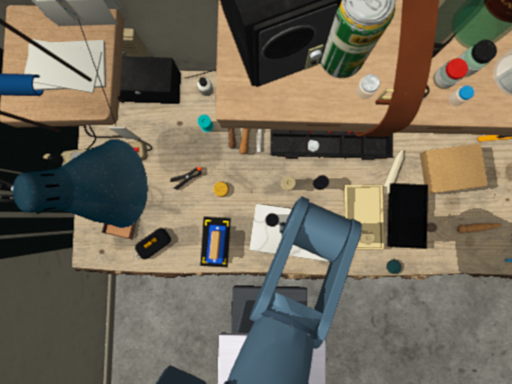

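The first cream spool stands in its tray at wrist pixel (480,220). The next cream spool, at (257,197), is centred under the tool.

Request:
carry_out(motion=[[[0.1,0.15,4],[0,0,0]],[[0.1,0.15,8],[0,0,0]],[[0.1,0.15,11],[0,0,0]],[[0.1,0.15,12.5],[0,0,0]],[[0.1,0.15,13.3],[0,0,0]],[[0.1,0.15,13.3],[0,0,0]],[[0.1,0.15,13.3],[0,0,0]]])

```text
time: 5.5
ee_pos: [479.0, -76.4, 32.7]
ee_rot: [0.0, -0.706, 0.708, -0.0]
ft_force: [0.2, -0.7, 0.1]
grip_width: 64.0
```

Request:
carry_out(motion=[[[0,0,0],[0,0,0]],[[0,0,0],[0,0,0]],[[0,0,0],[0,0,0]],[[0,0,0],[0,0,0]],[[0,0,0],[0,0,0]],[[0,0,-2],[0,0,0]],[[0,0,-5],[0,0,0]],[[0,0,-8],[0,0,0]],[[0,0,-8],[0,0,0]],[[0,0,-8],[0,0,0]]], claw=0, force=60)

```text
time: 6.33
ee_pos: [480.3, -75.7, 114.6]
ee_rot: [-0.001, 0.707, -0.707, 0.003]
ft_force: [-0.1, -0.2, -1.5]
grip_width: 32.6
```

```bash
python3 - <<'E'
from h import *
to((510,-268,112),(510,-268,18)); c=snap('wrist','w5')
E
```

```text
t 6.33 p [480.3 -75.7 114.6] tool x ang -90.0 tilt 0.32 F [-0.1 -0.2 -1.5] w 32.6
(510, -268, 112) shift cm [19.23 -2.96  0.32]
(510, -268, 18) shift cm [19.21 -2.91  9.72]
```

View pics/w5.png

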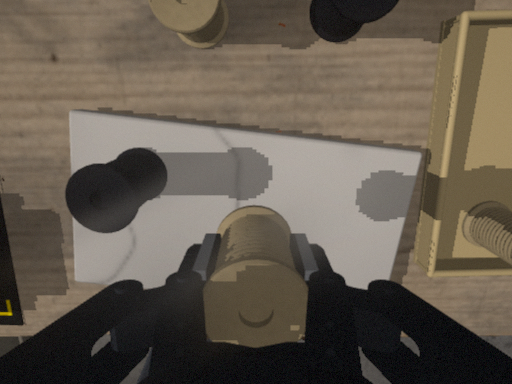

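Request:
carry_out(motion=[[[3.2,-0.5,0],[0,0,0]],[[6.4,-1,0],[0,0,0]],[[9.6,-1.5,0],[0,0,0]],[[12.8,-2,0],[0,0,0]],[[16,-2.5,0],[0,0,0]],[[19.2,-2.95,0],[0,0,0]],[[19.2,-2.95,0],[0,0,0]],[[19.2,-2.95,3],[0,0,0]],[[19.2,-2.95,6],[0,0,0]],[[19.2,-2.95,8.5],[0,0,0]],[[19.2,-2.95,9.7],[0,0,0]],[[19.2,-2.95,9.7],[0,0,0]]])

```text
time: 7.38
ee_pos: [507.1, -265.5, 13.8]
ee_rot: [-0.0, 0.707, -0.707, -0.002]
ft_force: [-0.5, -0.7, -0.5]
grip_width: 32.2
```

```bash
python3 - <<'E'
from h import *
to((606,-38,165)); c=snap('wrist','w6')
E
```

```text
t 7.38 p [ 507.1 -265.5   13.8] tool x ang -90.0 tilt 0.24 F [-0.5 -0.7 -0.5] w 32.2
(606, -38, 165) shift cm [-22.79  -9.85 -15.08]
```

View pics/w6.png

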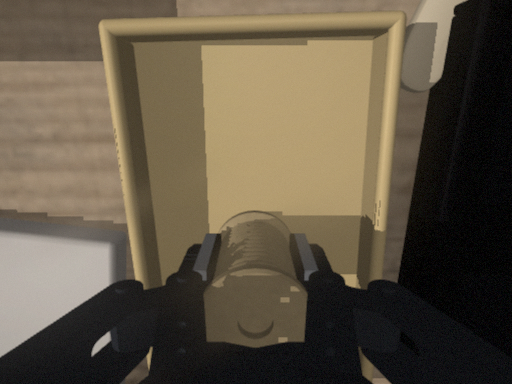

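Request:
carry_out(motion=[[[0,0,-0.1],[0,0,0]],[[0,0,-0.1],[0,0,0]],[[0,0,-0.1],[0,0,0]],[[0,0,-0.1],[0,0,0]],[[0,0,-3],[0,0,0]],[[0,0,-7],[0,0,0]],[[0,0,-11],[0,0,0]],[[0,0,-15],[0,0,0]],[[-3,-1.2,-15],[0,0,0]],[[-6,-2.5,-15],[0,0,0]],[[-9,-4,-15],[0,0,0]],[[-12,-5.2,-15],[0,0,0]]], claw=75)

```text
time: 8.43
ee_pos: [560.7, -146.1, 165.9]
ee_rot: [0.0, -0.707, 0.708, -0.001]
ft_force: [-0.4, -0.1, -0.4]
grip_width: 64.1
```

Request:
carry_out(motion=[[[-3.6,-1.5,0],[0,0,0]],[[-7.2,-3,0],[0,0,0]],[[-10.8,-4.6,0],[0,0,0]],[[-10.8,-4.6,0],[0,0,0]],[[-10.8,-4.6,0],[0,0,0]]])

```text
time: 8.85
ee_pos: [606.4, -37.1, 165.2]
ee_rot: [0.0, 0.708, -0.706, 0.0]
ft_force: [0.2, -0.2, -0.2]
grip_width: 64.0
```

```bash
python3 - <<'E'
from h import *
to((605,-39,14)); c=snap('wrist','w7')
E
```

```text
t 8.85 p [606.4 -37.1 165.2] tool x ang -89.8 tilt 0.01 F [ 0.2 -0.2 -0.2] w 64.0
(605, -39, 14) shift cm [ 0.19  0.14 15.12]
```

View pics/w7.png

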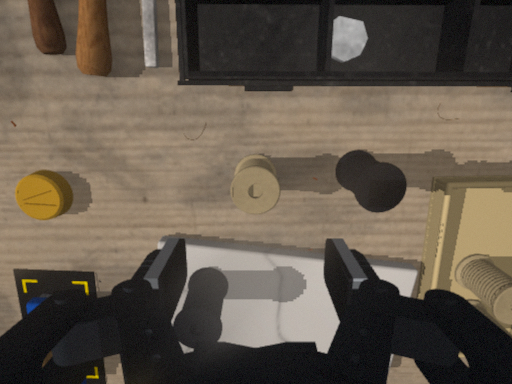

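Request:
carry_out(motion=[[[0.15,0.1,4],[0,0,0]],[[0.15,0.1,8],[0,0,0]],[[0.15,0.1,11.5],[0,0,0]],[[0.15,0.1,14],[0,0,0]],[[0.15,0.1,15.2],[0,0,0]],[[0.15,0.1,15.2],[0,0,0]],[[0.15,0.1,15.2],[0,0,0]]])

```text
time: 9.48
ee_pos: [605.2, -41.8, 13.7]
ee_rot: [-0.0, -0.707, 0.708, 0.0]
ft_force: [-0.2, 0.3, -0.1]
grip_width: 63.5
```

Request:
carry_out(motion=[[[0,0,0],[0,0,0]],[[0,0,0],[0,0,0]],[[0,0,0],[0,0,0]],[[0,0,0],[0,0,0]],[[0,0,0],[0,0,0]],[[0,0,-2],[0,0,0]],[[0,0,-6],[0,0,0]],[[0,0,-10],[0,0,0]],[[0,0,-12],[0,0,0]],[[0,0,-12],[0,0,0]]], claw=0)

```text
time: 10.32
ee_pos: [609.3, -41.6, 140.7]
ee_rot: [-0.003, 0.707, -0.707, 0.005]
ft_force: [1.3, 0.2, 0.7]
grip_width: 32.8
```

```bash
python3 - <<'E'
from h import *
to((567,-268,132),(567,-268,17)); c=snap('wrist','w8')
E
```

```text
t 10.32 p [609.3 -41.6 140.7] tool x ang -90.0 tilt 0.69 F [1.3 0.2 0.7] w 32.8
(567, -268, 132) shift cm [22.64  4.25  0.9 ]
(567, -268, 17) shift cm [22.6   4.38 12.39]
```

View pics/w8.png

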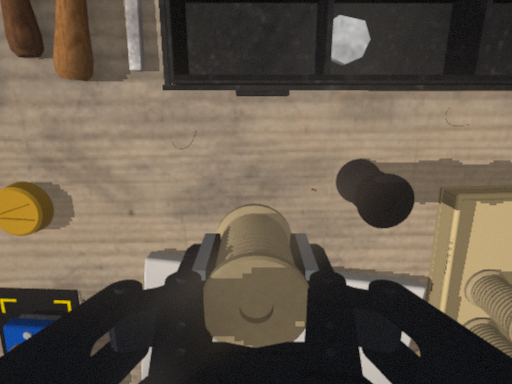

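Request:
carry_out(motion=[[[0,0,0],[0,0,0]],[[4,0.7,0],[0,0,0]],[[8,1.4,0],[0,0,0]],[[12,2.1,0],[0,0,0]],[[16,2.8,0],[0,0,0]],[[20,3.5,0],[0,0,0]],[[22.7,4,0],[0,0,0]],[[22.7,4,1],[0,0,0]],[[22.7,4,4],[0,0,0]],[[22.7,4,7],[0,0,0]],[[22.7,4,7],[0,0,0]],[[22.7,4,7],[0,0,0]]])

```text
time: 11.37
ee_pos: [562.6, -265.5, 59.8]
ee_rot: [0.001, 0.707, -0.707, -0.004]
ft_force: [0.2, 0.2, -1.7]
grip_width: 32.8
```

```bash
python3 - <<'E'
from h import *
to((567,-268,17)); c=snap('wrist','w9')
E
```

```text
t 11.37 p [ 562.6 -265.5   59.8] tool x ang -90.0 tilt 0.46 F [ 0.2  0.2 -1.7] w 32.8
(567, -268, 17) shift cm [ 0.27 -0.47  4.27]
```

View pics/w9.png

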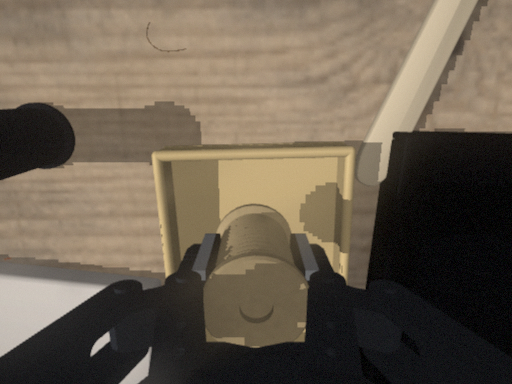

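Request:
carry_out(motion=[[[0.2,-0.2,0],[0,0,0]],[[0.2,-0.2,2],[0,0,0]],[[0.2,-0.2,4],[0,0,0]],[[0.2,-0.2,4.5],[0,0,0]],[[0.2,-0.2,4.5],[0,0,0]],[[0.2,-0.2,4.5],[0,0,0]]])

```text
time: 11.92
ee_pos: [568.3, -270.2, 20.2]
ee_rot: [-0.0, 0.707, -0.707, 0.001]
ft_force: [-0.7, 0.2, 0.2]
grip_width: 32.8
```

Request:
carry_out(motion=[[[0,0,0],[0,0,0]],[[0,0,0],[0,0,0]],[[0,0,0],[0,0,0]],[[0,0,0],[0,0,0]],[[0,0,-4],[0,0,0]],[[0,0,-8],[0,0,0]],[[0,0,-12],[0,0,0]],[[0,0,-15],[0,0,0]],[[-3,-1,-15],[0,0,0]],[[-7,-2,-15],[0,0,0]],[[-10,-3,-15],[0,0,0]],[[-13.8,-4.2,-15],[0,0,0]]], claw=75)

```text
time: 12.92
ee_pos: [609.2, -131.3, 168.9]
ee_rot: [-0.0, -0.706, 0.708, -0.001]
ft_force: [0.0, -0.0, -0.7]
grip_width: 64.6
```

Request:
carry_out(motion=[[[0,0,0],[0,0,0]],[[0,0,0],[0,0,0]],[[0,0,0],[0,0,0]]])

```text
time: 13.17
ee_pos: [609.0, -131.7, 168.3]
ee_rot: [0.0, 0.707, -0.707, 0.0]
ft_force: [0.2, -0.7, 0.1]
grip_width: 64.0
```

```bash
python3 - <<'E'
from h import *
to((609,-130,16)); c=snap('wrist','w10')
E
```

```text
t 13.17 p [ 609.  -131.7  168.3] tool x ang -90.0 tilt 0.03 F [ 0.2 -0.7  0.1] w 64.0
(609, -130, 16) shift cm [-0.18  0.   15.23]
```

View pics/w10.png

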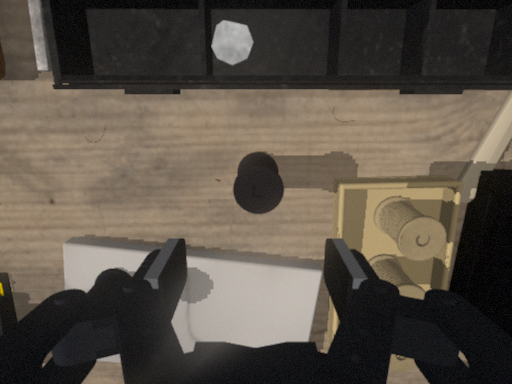

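The bench black spool, at (258,188), is centred. The two visible cream spools stand in the tray.

Request:
carry_out(motion=[[[0,0,4],[0,0,0]],[[0,0,8],[0,0,0]],[[0,0,11.5],[0,0,0]],[[0,0,14],[0,0,0]],[[0,0,15.2],[0,0,0]],[[0,0,15.2],[0,0,0]],[[0,0,15.2],[0,0,0]]])

```text
time: 13.8
ee_pos: [609.2, -132.8, 16.6]
ee_rot: [-0.0, -0.707, 0.708, 0.0]
ft_force: [0.4, -0.5, 1.7]
grip_width: 63.6
```

Request:
carry_out(motion=[[[0,0,0],[0,0,0]],[[0,0,0],[0,0,0]],[[0,0,0],[0,0,0]],[[0,0,0],[0,0,0]],[[0,0,0],[0,0,0]],[[0,0,-2],[0,0,0]],[[0,0,-5],[0,0,0]],[[0,0,-8],[0,0,0]],[[0,0,-12],[0,0,0]],[[0,0,-12],[0,0,0]],[[0,0,-12],[0,0,0]],[[0,0,-12],[0,0,0]]], claw=0)

```text
time: 14.8
ee_pos: [609.0, -131.5, 136.6]
ee_rot: [-0.0, 0.707, -0.707, 0.0]
ft_force: [-0.3, 0.1, -1.6]
grip_width: 35.0
```

```bash
python3 - <<'E'
from h import *
to((565,-398,60),(565,-398,17)); c=snap('wrist','w11')
E
```

```text
t 14.8 p [ 609.  -131.5  136.6] tool x ang -90.0 tilt 0.04 F [-0.3  0.1 -1.6] w 35.0
(565, -398, 60) shift cm [26.65  4.4   7.67]
(565, -398, 17) shift cm [26.65  4.41 11.97]
```

View pics/w11.png

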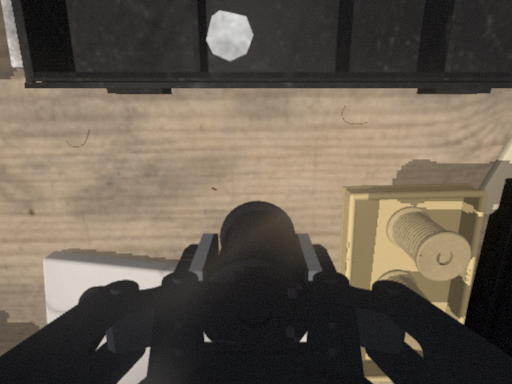

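Request:
carry_out(motion=[[[4,0.7,0],[0,0,0]],[[8,1.4,0],[0,0,0]],[[12,2.1,0],[0,0,0]],[[16,2.8,0],[0,0,0]],[[20,3.5,0],[0,0,0]],[[24,4.2,0],[0,0,0]],[[26.7,4.7,0],[0,0,0]],[[26.7,4.7,1],[0,0,0]],[[26.7,4.7,4],[0,0,0]],[[26.7,4.7,7],[0,0,0]],[[26.7,4.7,7],[0,0,0]],[[26.7,4.7,7],[0,0,0]]])

```text
time: 15.85
ee_pos: [559.9, -396.0, 62.3]
ee_rot: [-0.0, 0.707, -0.707, -0.004]
ft_force: [-0.2, 0.5, -0.4]
grip_width: 34.9
```

```bash
python3 - <<'E'
from h import *
to((562,-398,21)); c=snap('wrist','w12')
E
```

```text
t 15.85 p [ 559.9 -396.    62.3] tool x ang -90.0 tilt 0.48 F [-0.2  0.5 -0.4] w 34.9
(562, -398, 21) shift cm [ 0.22 -0.24  4.12]
```

View pics/w12.png

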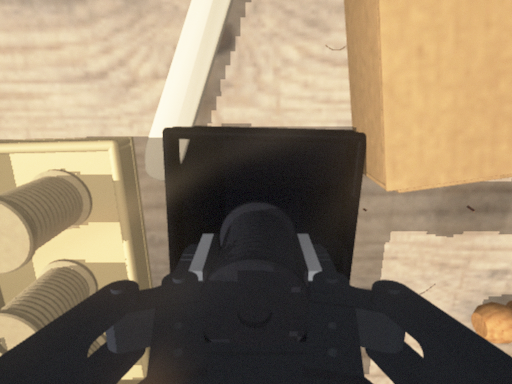

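Request:
carry_out(motion=[[[0.1,0,2],[0,0,0]],[[0.1,0,3.7],[0,0,0]],[[0.1,0,4.2],[0,0,0]],[[0.1,0,4.2],[0,0,0]],[[0.1,0,4.2],[0,0,0]]])

```text
time: 16.32
ee_pos: [562.8, -400.0, 25.8]
ee_rot: [-0.0, 0.707, -0.707, 0.001]
ft_force: [0.1, -0.3, -0.2]
grip_width: 34.8
```

Request:
carry_out(motion=[[[0,0,0],[0,0,0]],[[0,0,0],[0,0,0]],[[0,0,0],[0,0,0]],[[0,0,0],[0,0,0]],[[0,0,-3],[0,0,0]],[[0,0,-7],[0,0,0]],[[0,0,-11],[0,0,0]],[[0,0,-15],[0,0,0]],[[-4,0.6,-15],[0,0,0]],[[-8,1.2,-15],[0,0,0]],[[-12,1.8,-15],[0,0,0]],[[-16,2.4,-15],[0,0,0]]], claw=75)

```text
time: 17.32
ee_pos: [537.6, -238.3, 174.9]
ee_rot: [0.0, -0.707, 0.708, -0.001]
ft_force: [1.4, 0.0, 1.2]
grip_width: 64.1
```

Request:
carry_out(motion=[[[-4,0.6,0],[0,0,0]],[[-8,1.3,0],[0,0,0]],[[-12,1.9,0],[0,0,0]],[[-16,2.6,0],[0,0,0]],[[-20,3.2,0],[0,0,0]],[[-24.4,4,0],[0,0,0]],[[-24.4,4,0],[0,0,0]],[[-24.4,4,0],[0,0,0]],[[-24.4,4,0],[0,0,0]]])

```text
time: 18.07
ee_pos: [498.5, 4.2, 174.8]
ee_rot: [-0.0, 0.707, -0.707, 0.001]
ft_force: [-0.2, 0.0, 0.0]
grip_width: 64.3
```

```bash
python3 - <<'E'
from h import *
to((497,7,36)); c=snap('wrist','w13')
E
```

```text
t 18.07 p [498.5   4.2 174.8] tool x ang -89.9 tilt 0.08 F [-0.2  0.   0. ] w 64.3
(497, 7, 36) shift cm [-0.29  0.17 13.88]
```

View pics/w13.png

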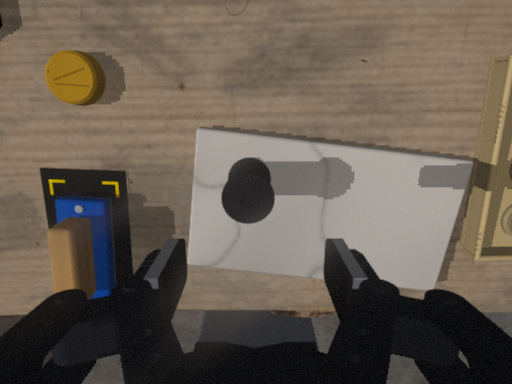

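Request:
carry_out(motion=[[[-0.35,0.1,4],[0,0,0]],[[-0.35,0.1,8],[0,0,0]],[[-0.35,0.1,11],[0,0,0]],[[-0.35,0.1,13],[0,0,0]],[[-0.35,0.1,13.9],[0,0,0]],[[-0.35,0.1,13.9],[0,0,0]],[[-0.35,0.1,13.9],[0,0,0]]])

```text
time: 18.7
ee_pos: [497.8, 6.7, 35.7]
ee_rot: [0.0, -0.706, 0.708, -0.0]
ft_force: [0.5, 0.2, 0.9]
grip_width: 64.1
```

Request:
carry_out(motion=[[[0,0,0],[0,0,0]],[[0,0,0],[0,0,0]],[[0,0,0],[0,0,0]],[[0,0,0],[0,0,0]],[[0,0,0],[0,0,0]],[[0,0,-2],[0,0,0]],[[0,0,-6],[0,0,0]],[[0,0,-9],[0,0,0]],[[0,0,-12],[0,0,0]],[[0,0,-12],[0,0,0]],[[0,0,-12],[0,0,0]],[[0,0,-12],[0,0,0]]], claw=0)

```text
time: 19.7
ee_pos: [496.8, 8.0, 155.2]
ee_rot: [-0.0, 0.707, -0.707, 0.0]
ft_force: [-0.3, -0.3, -1.8]
grip_width: 35.0
```

```bash
python3 - <<'E'
from h import *
to((470,-398,150)); c=snap('wrist','w14');snap('top','t14')
E
```

```text
t 19.7 p [496.8   8.  155.2] tool x ang -90.0 tilt 0.01 F [-0.3 -0.3 -1.8] w 35.0
(470, -398, 150) shift cm [40.6   2.68  0.52]
```

View pics/w14.png

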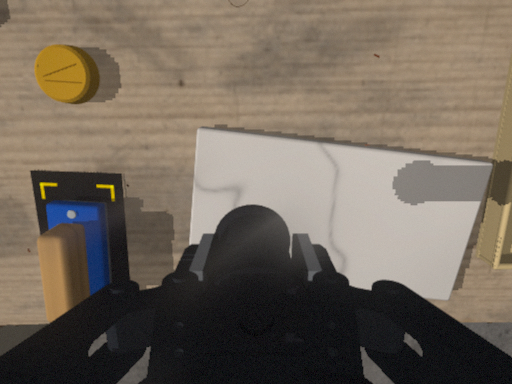

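View pics/t14.png

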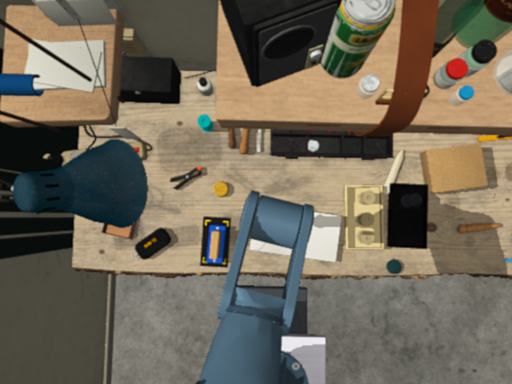

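Request:
carry_out(motion=[[[4,0.1,0],[0,0,0]],[[8,0.2,0],[0,0,0]],[[12,0.4,0],[0,0,0]],[[16,0.5,0],[0,0,0]],[[20,0.6,0],[0,0,0]],[[24,0.7,0],[0,0,0]],[[28,0.8,0],[0,0,0]],[[32,0.9,0],[0,0,0]],[[36,1.1,0],[0,0,0]],[[40.6,1.3,0],[0,0,0]],[[40.6,1.3,0],[0,0,0]],[[40.6,1.3,0],[0,0,0]]])

```text
time: 20.8
ee_pos: [482.5, -400.2, 153.0]
ee_rot: [0.0, -0.706, 0.709, 0.001]
ft_force: [-0.6, 1.2, -0.8]
grip_width: 35.1
```

```bash
python3 - <<'E'
from h import *
to((483,-398,21)); c=snap('wrist','w15')
E
```

```text
t 20.8 p [ 482.5 -400.2  153. ] tool x ang -90.2 tilt 0.16 F [-0.6  1.2 -0.8] w 35.1
(483, -398, 21) shift cm [-0.19 -0.07 13.2 ]
```

View pics/w15.png

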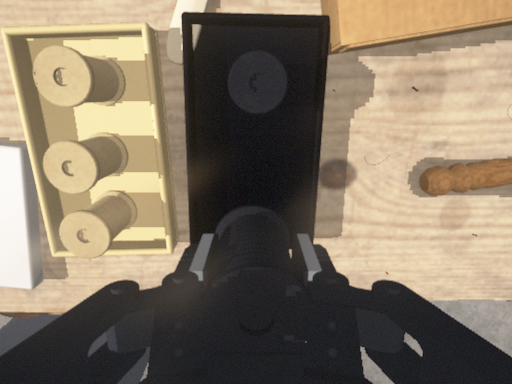

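All three creams stand in their tray and the first black stands at (257,82). Lowering the second black.

Request:
carry_out(motion=[[[-0.1,0,4],[0,0,0]],[[-0.1,0,8],[0,0,0]],[[-0.1,0,11],[0,0,0]],[[-0.1,0,12.5],[0,0,0]],[[-0.1,0,13.2],[0,0,0]],[[-0.1,0,13.2],[0,0,0]],[[-0.1,0,13.2],[0,0,0]],[[-0.1,0,13.2],[0,0,0]]])

```text
time: 21.52
ee_pos: [484.6, -396.1, 23.6]
ee_rot: [-0.0, 0.708, -0.707, 0.0]
ft_force: [-0.2, -0.6, -0.2]
grip_width: 34.8
```

Request:
carry_out(motion=[[[0,0,0],[0,0,0]],[[0,0,0],[0,0,0]],[[0,0,0],[0,0,0]],[[0,0,0],[0,0,0]],[[0,0,-3],[0,0,0]],[[0,0,-7],[0,0,0]],[[0,0,-11],[0,0,0]],[[0,0,-15],[0,0,0]],[[0,0,-17],[0,0,0]],[[0,0,-17],[0,0,0]],[[0,0,-17],[0,0,0]]], claw=75)

```text
time: 22.43
ee_pos: [484.6, -398.0, 195.2]
ee_rot: [-0.0, -0.707, 0.707, -0.002]
ft_force: [-1.0, 0.6, -0.2]
grip_width: 64.2
```

```bash
python3 - <<'E'
from h import *
to((427,177,170)); c=snap('wrist','w16');snap('top','t16')
E
```

```text
t 22.43 p [ 484.6 -398.   195.2] tool x ang -90.0 tilt 0.22 F [-1.   0.6 -0.2] w 64.2
(427, 177, 170) shift cm [-57.5    5.79   2.34]
```

View pics/w16.png

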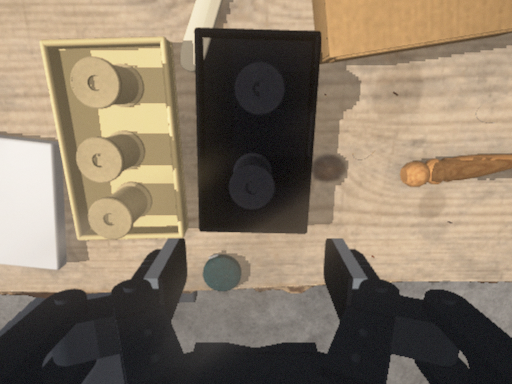

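View pics/t16.png

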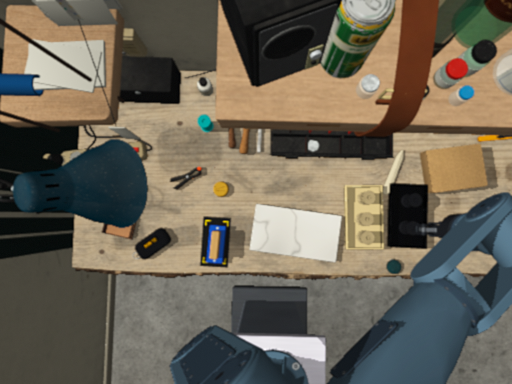

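Every spool stands in its tray and the slab and bench are clear. Now the wiper, with its grip at top view (215,245).

Request:
carry_out(motion=[[[-4,0.4,0],[0,0,0]],[[-8,0.8,0],[0,0,0]],[[-12,1.2,0],[0,0,0]],[[-16,1.7,0],[0,0,0]],[[-20,2.2,0],[0,0,0]],[[-24,2.6,0],[0,0,0]],[[-28,3.1,0],[0,0,0]],[[-32,3.5,0],[0,0,0]],[[-36,4,0],[0,0,0]],[[-40,4.5,0],[0,0,0]],[[-44,5,0],[0,0,0.06]],[[-48,5.5,0],[0,0,0.06]]], claw=75)

```text
time: 23.53
ee_pos: [427.2, 84.7, 191.4]
ee_rot: [-0.001, -0.684, 0.729, 0.001]
ft_force: [0.3, 0.2, -0.6]
grip_width: 64.1
```

Request:
carry_out(motion=[[[-4,0.3,0],[0,0,0]],[[-8.5,0.4,0],[0,0,0]],[[-8.5,0.4,0],[0,0,0]],[[-8.5,0.4,0],[0,0,0]],[[-8.5,0.4,0],[0,0,0]]])

```text
time: 23.95
ee_pos: [429.1, 167.8, 191.6]
ee_rot: [-0.002, -0.686, 0.728, 0.001]
ft_force: [0.0, -1.1, -0.1]
grip_width: 64.2
```

```bash
python3 - <<'E'
from h import *
to((421,172,23)); c=snap('wrist','w17')
cv2.imwrite('pics/w17c.png',cv2.resize(c['img'][100:384,130:420],None,fx=2,fy=2,interpolation=cv2.INTER_CUBIC))
import pickle;pickle.dump(c,open('w17.pkl','wb'))
E
```

```text
t 23.95 p [429.1 167.8 191.6] tool x ang -93.4 tilt 0.2 F [ 0.  -1.1 -0.1] w 64.2
(421, 172, 23) shift cm [-0.39  0.78 16.87]
```

View pics/w17c.png

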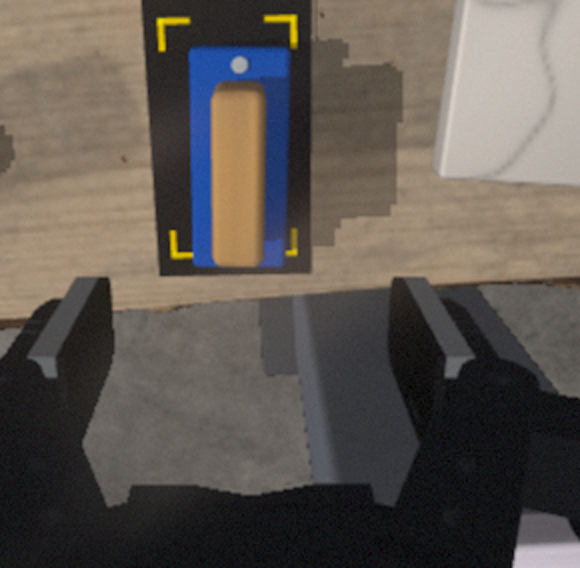

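```bash
python3 - <<'E'
from h import *
import pickle
c=pickle.load(open('w17.pkl','rb'))
P=lambda x,y,z:ray(c,130+x/2,100+y/2,z).round(1)
print('grip',P(239,91,60),P(239,266,60))
print('shell',P(190,47,22),P(289,47,22),P(286,268,22),P(195,266,22))
print('mat',P(161,275,2),P(311,272,2)); print('marks',P(157,20,2),P(298,16,2),P(298,255,2),P(172,258,2))
E
```

```text
grip [460.3 170.8  60. ] [380.4 175.9  60. ]
shell [477.  193.5  22. ] [474.3 146.8  22. ] [361.4 153.1  22. ] [365.3 200.4  22. ]
mat [352.5 222.    2. ] [349.3 138.6   2. ]
marks [489.7 210.6   2. ] [487.5 140.6   2. ] [359.9 145.5   2. ] [362.3 214.9   2. ]
```

Request:
carry_out(motion=[[[-0.5,0.85,3.5],[0,0,0]],[[-0.5,0.85,7],[0,0,0]],[[-0.5,0.85,10.5],[0,0,0]],[[-0.5,0.85,13],[0,0,0]],[[-0.5,0.85,15],[0,0,0]],[[-0.5,0.85,16.1],[0,0,0]],[[-0.5,0.85,16.1],[0,0,0]],[[-0.5,0.85,16.1],[0,0,0]],[[-0.5,0.85,16.1],[0,0,0]]])

```text
time: 24.75
ee_pos: [422.9, 172.6, 33.0]
ee_rot: [0.0, -0.685, 0.729, -0.0]
ft_force: [1.0, 0.1, 0.8]
grip_width: 64.2
```

Request:
carry_out(motion=[[[0,0,0],[0,0,0]],[[0,0,0],[0,0,0]],[[0,0,0],[0,0,0]],[[0,0,0],[0,0,0]],[[0,0,0],[0,0,0]],[[0,0,0],[0,0,0]],[[0,0,0],[0,0,0]],[[0,0,0],[0,0,0]]], claw=0, force=90)

```text
time: 25.42
ee_pos: [422.7, 173.5, 32.6]
ee_rot: [0.0, -0.686, 0.728, -0.0]
ft_force: [1.6, -0.3, 2.3]
grip_width: 22.8
```

```bash
python3 - <<'E'
from h import *
to((467,0,45)); c=snap('wrist','w18')
E
```

```text
t 25.42 p [422.7 173.5  32.6] tool x ang -93.4 tilt 0.07 F [ 1.6 -0.3  2.3] w 22.8
(467, 0, 45) shift cm [17.05 -5.47 -1.23]
```

View pics/w18.png

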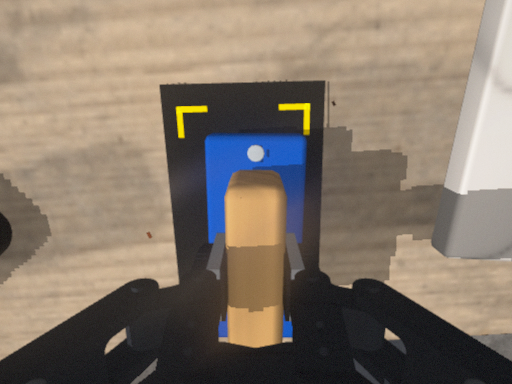

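The wiper is gripped and stays aligned with the tool; grip width is 22.8 mm. Carrying it above the slab's left end.

Request:
carry_out(motion=[[[0,0,-2],[0,0,0]],[[0,0,-4],[0,0,0]],[[0,0,-6],[0,0,0]],[[3,-1.4,-6],[0,0,0.02]],[[6,-2.7,-6],[0,0,0.05]],[[9,-4,-6],[0,0,0.05]],[[13.1,-5.9,-6],[0,0,0.05]],[[13.1,-5.9,-5],[0,0,0.05]],[[13.1,-5.9,-3.5],[0,0,0.05]],[[13.1,-5.9,-3.5],[0,0,0.05]],[[13.1,-5.9,-3.5],[0,0,0.05]]])

```text
time: 26.38
ee_pos: [471.3, 39.5, 66.0]
ee_rot: [-0.001, -0.667, 0.745, 0.002]
ft_force: [-0.0, 0.7, -1.7]
grip_width: 22.8
```

```bash
python3 - <<'E'
from h import *
to((474,39,46),(450,-170,46)); c=snap('wrist','w19'); snap('scene','s19')
E
```

```text
t 26.38 p [471.3  39.5  66. ] tool x ang -96.3 tilt 0.24 F [-0.   0.7 -1.7] w 22.8
(474, 39, 46) shift cm [ 0.02 -0.28  2.  ]
(450, -170, 46) shift cm [21.06 -0.2   1.99]
```

View pics/w19.png

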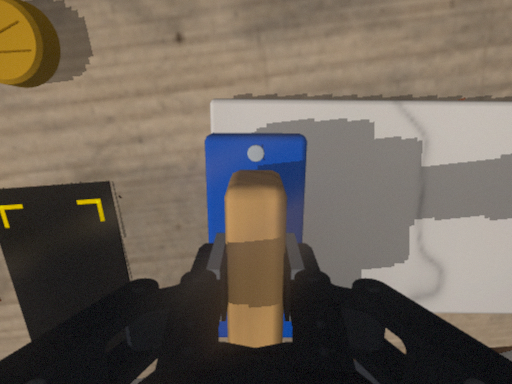

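View pics/s19.png

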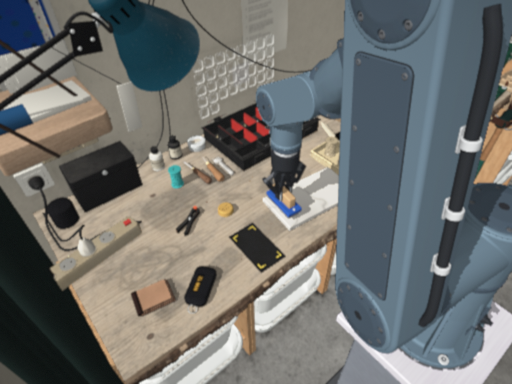

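Request:
carry_out(motion=[[[0,-0.2,0.8],[0,0,0]],[[0,-0.2,1.3],[0,0,0]],[[0,-0.2,1.6],[0,0,0]],[[0,-0.2,1.8],[0,0,0]],[[0,-0.2,1.8],[0,0,0]],[[0,-0.2,1.8],[0,0,0]],[[0,-0.2,1.8],[0,0,0]],[[0,-0.2,1.8],[0,0,0]]])

```text
time: 27.15
ee_pos: [475.1, 39.1, 49.6]
ee_rot: [0.0, -0.667, 0.745, -0.0]
ft_force: [-1.5, 2.5, 4.4]
grip_width: 22.7
```

Request:
carry_out(motion=[[[0,0,0.12],[0,0,0]],[[0,0,0.12],[0,0,0]],[[0,0,0.12],[0,0,0]],[[0,0,0.12],[0,0,0]]])

```text
time: 27.48
ee_pos: [475.2, 39.0, 48.3]
ee_rot: [0.0, -0.667, 0.745, -0.0]
ft_force: [-1.1, 3.0, 4.9]
grip_width: 23.0
```

```bash
python3 - <<'E'
from h import *
to((450,-170,47))
E
```

```text
t 27.48 p [475.2  39.   48.3] tool x ang -96.3 tilt 0.02 F [-1.1  3.   4.9] w 23.0
(450, -170, 47) shift cm [21.05  0.21  0.13]
```

Request:
carry_out(motion=[[[0.5,0,0.05],[0,0,0]],[[1.4,0,0.05],[0,0,0]],[[2.3,0,0.05],[0,0,0]],[[3.2,0,0.05],[0,0,0]],[[4.1,0,0.05],[0,0,0]],[[5,0,0.05],[0,0,0]]])

```text
time: 27.98
ee_pos: [470.5, -11.1, 48.1]
ee_rot: [0.001, -0.667, 0.745, -0.001]
ft_force: [0.0, 4.6, 5.1]
grip_width: 22.7
```

Request:
carry_out(motion=[[[0.9,0,0],[0,0,0]],[[1.8,0,0],[0,0,0]],[[2.7,0,0],[0,0,0]],[[3.6,0.05,0],[0,0,0]],[[4.5,0.05,0],[0,0,0]],[[5.4,0.05,0],[0,0,0]]])

```text
time: 28.48
ee_pos: [463.9, -64.8, 48.1]
ee_rot: [0.001, -0.667, 0.745, -0.001]
ft_force: [0.7, 3.8, 5.8]
grip_width: 22.5
```

```bash
python3 - <<'E'
from h import *
to((450,-170,47)); snap('wrist','w20')
E
```

```text
t 28.48 p [463.9 -64.8  48.1] tool x ang -96.3 tilt 0.1 F [0.7 3.8 5.8] w 22.5
(450, -170, 47) shift cm [10.61  0.22  0.1 ]
```

View pics/w20.png

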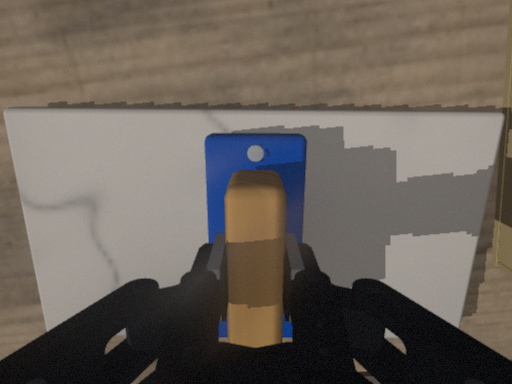

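The wiper is at mid-slab and level, with force steady at about 7 N. Continuing to the right end.

Request:
carry_out(motion=[[[0.9,0,0],[0,0,0]],[[1.8,0.05,0],[0,0,0]],[[2.7,0.05,0],[0,0,0]],[[3.6,0.1,0],[0,0,0]],[[4.5,0.1,0],[0,0,0]],[[5.4,0.1,0],[0,0,0]],[[6.3,0.1,0],[0,0,0]],[[7.2,0.15,0],[0,0,0]],[[8.1,0.15,0],[0,0,0]],[[9,0.2,0],[0,0,0]],[[9.9,0.2,0],[0,0,0]],[[10.4,0.2,0],[0,0,0]]])

```text
time: 29.53
ee_pos: [450.2, -168.4, 48.0]
ee_rot: [0.0, -0.667, 0.745, -0.001]
ft_force: [-0.4, 4.5, 4.4]
grip_width: 22.9
```

Request:
carry_out(motion=[[[0,0,0],[0,0,0]],[[0,0,0],[0,0,0]],[[0,0,0],[0,0,0]],[[0,0,0],[0,0,0]]])

```text
time: 29.87
ee_pos: [450.2, -169.0, 48.1]
ee_rot: [-0.0, -0.667, 0.745, -0.001]
ft_force: [-1.8, -1.9, 5.6]
grip_width: 22.7
```

```bash
python3 - <<'E'
from h import *
to((474,39,47)); snap('wrist','w21')
E
```

```text
t 29.87 p [ 450.2 -169.    48.1] tool x ang -96.3 tilt 0.15 F [-1.8 -1.9  5.6] w 22.7
(474, 39, 47) shift cm [-20.93  -0.08   0.07]
```

View pics/w21.png

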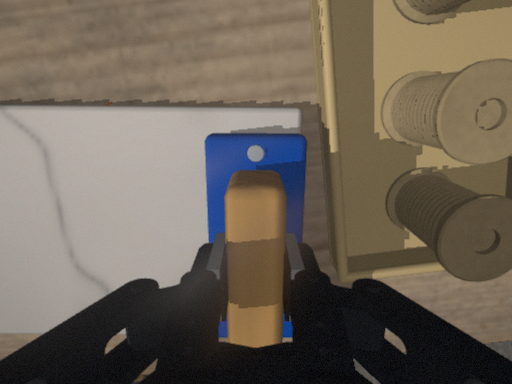

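Request:
carry_out(motion=[[[-0.6,0,0],[0,0,0]],[[-1.5,0,0],[0,0,0]],[[-2.4,0,0],[0,0,0]],[[-3.3,0,0],[0,0,0]],[[-4.2,0,0],[0,0,0]],[[-5.1,0,0],[0,0,0]],[[-6,0,0],[0,0,0]],[[-6.9,0,0],[0,0,0]],[[-7.8,0,0],[0,0,0]],[[-8.7,0,0],[0,0,0]],[[-9.6,0,0],[0,0,0]],[[-10.5,0,0],[0,0,0]]])

```text
time: 30.92
ee_pos: [461.7, -62.8, 48.0]
ee_rot: [-0.0, -0.667, 0.745, -0.001]
ft_force: [-0.8, -4.4, 5.2]
grip_width: 22.7
```

Request:
carry_out(motion=[[[-0.9,0,0],[0,0,0]],[[-1.8,0,0],[0,0,0]],[[-2.7,0,0],[0,0,0]],[[-3.6,0,0],[0,0,0]],[[-4.5,0,0],[0,0,0]],[[-5.4,0,0],[0,0,0]],[[-6.3,0,0],[0,0,0]],[[-7.2,0,0],[0,0,0]],[[-8.1,0,0],[0,0,0]],[[-9,0,0],[0,0,0]],[[-9.9,0,0],[0,0,0]],[[-10.5,0,0],[0,0,0]]])

```text
time: 31.92
ee_pos: [472.8, 42.0, 47.8]
ee_rot: [-0.0, -0.668, 0.745, -0.0]
ft_force: [-1.0, -3.7, 4.8]
grip_width: 22.7
```

Request:
carry_out(motion=[[[0,0,0],[0,0,0]],[[0,0,0],[0,0,0]],[[0,0,0],[0,0,0]],[[0,0,0],[0,0,0]]])

```text
time: 32.25
ee_pos: [472.9, 42.7, 47.8]
ee_rot: [0.001, -0.667, 0.745, 0.0]
ft_force: [0.9, 4.0, 5.5]
grip_width: 22.5
```

```bash
python3 - <<'E'
from h import *
to((428,178,90),(428,178,33)); snap('wrist','w22'); c=snap('top','t22')
cv2.imwrite('pics/t22c.png',cv2.resize(c['img'][110:285,180:440],None,fx=3,fy=3,interpolation=cv2.INTER_CUBIC))
E
```

```text
t 32.25 p [472.9  42.7  47.8] tool x ang -96.3 tilt 0.09 F [0.9 4.  5.5] w 22.5
(428, 178, 90) shift cm [-12.97   5.94  -4.21]
(428, 178, 33) shift cm [-12.96   5.94   1.49]
```

View pics/w22.png

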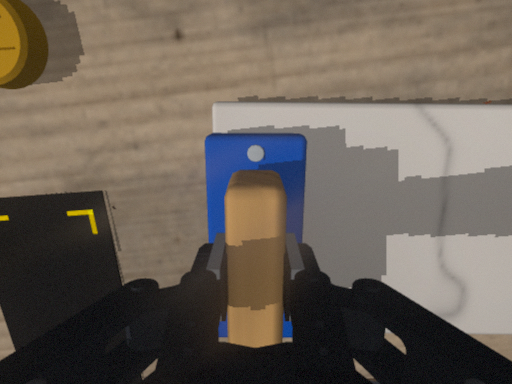

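View pics/t22c.png

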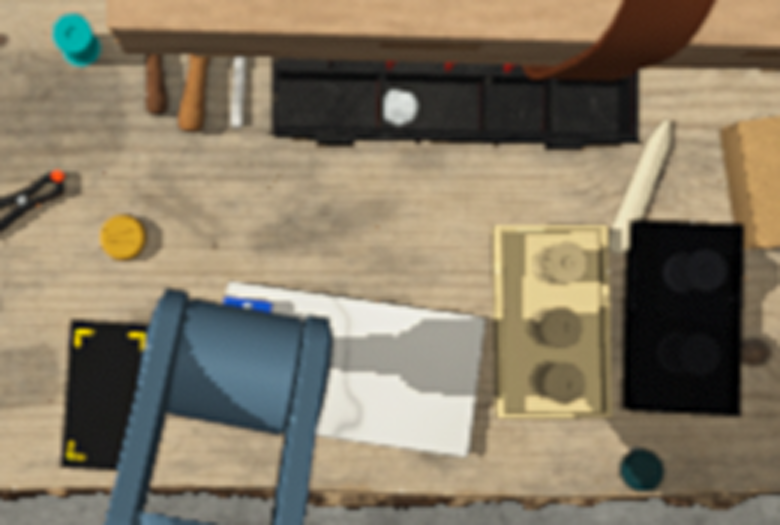

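All wiping stages are done. Parking the wiper.

Request:
carry_out(motion=[[[0,0,-2],[0,0,0]],[[0,0,-4],[0,0,0]],[[-3,1.5,-4.5],[0,0,-0.02]],[[-6,2.8,-4.5],[0,0,-0.04]],[[-9,4.2,-4.5],[0,0,-0.07]],[[-13,5.95,-4.5],[0,0,-0.07]],[[-13,5.95,-4.5],[0,0,-0.07]],[[-13,5.95,-2],[0,0,-0.07]],[[-13,5.95,0],[0,0,-0.07]],[[-13,5.95,0],[0,0,-0.07]],[[-13,5.95,0],[0,0,-0.07]]])

```text
time: 33.27
ee_pos: [425.6, 177.2, 46.2]
ee_rot: [-0.002, -0.693, 0.721, 0.002]
ft_force: [0.0, -0.1, -1.7]
grip_width: 22.9
```

```bash
python3 - <<'E'
from h import *
to((428,178,33)); c=snap('wrist','w23')
for u,v in []:pass
E
```

```text
t 33.27 p [425.6 177.2  46.2] tool x ang -92.3 tilt 0.29 F [ 0.  -0.1 -1.7] w 22.9
(428, 178, 33) shift cm [-0.1  -0.25  1.32]
```

View pics/w23.png

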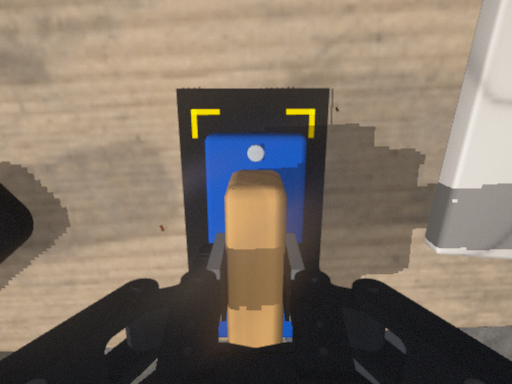

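Well centred sideways between the corner marks (191 and 315, shell 206–305). Lowering onto the mat.

Request:
carry_out(motion=[[[0,-0.2,0.7],[0,0,0]],[[0,-0.2,1.1],[0,0,0]],[[0,-0.2,1.3],[0,0,0]],[[0,-0.2,1.4],[0,0,0]],[[0,-0.2,1.4],[0,0,0]],[[0,-0.2,1.4],[0,0,0]]])

```text
time: 33.82
ee_pos: [430.1, 176.8, 33.7]
ee_rot: [0.0, -0.693, 0.721, -0.0]
ft_force: [0.5, 1.2, -1.6]
grip_width: 22.5
```

Request:
carry_out(motion=[[[0,0.15,0.1],[0,0,0]],[[0,0.15,0.15],[0,0,0]],[[0,0.15,0.15],[0,0,0]],[[0,0.15,0.15],[0,0,0]]])

```text
time: 34.15
ee_pos: [429.1, 177.0, 32.6]
ee_rot: [0.001, -0.693, 0.721, -0.0]
ft_force: [0.7, -1.4, 2.8]
grip_width: 22.4
```

Contact with the mat. Releasing and rising.

Request:
carry_out(motion=[[[0,0,0],[0,0,0]],[[0,0,0],[0,0,0]],[[0,0,0],[0,0,0]],[[0,0,0],[0,0,0]],[[0,0,0],[0,0,0]],[[0,0,-2],[0,0,0]],[[0,0,-5],[0,0,0]],[[0,0,-8],[0,0,0]],[[0,0,-12],[0,0,0]],[[0,0,-15],[0,0,0]],[[0,0,-15],[0,0,0]]], claw=70)

```text
time: 35.07
ee_pos: [432.5, 177.6, 188.8]
ee_rot: [0.005, -0.693, 0.721, -0.003]
ft_force: [0.9, -0.2, 0.5]
grip_width: 59.8
```

Request:
carry_out(motion=[[[4,0,0],[0,0,0]],[[8,0,0],[0,0,0]],[[12,0,0],[0,0,0]],[[16,0,0],[0,0,0]],[[20,0,0],[0,0,0]],[[20,0,0],[0,0,0]],[[20,0,0],[0,0,0]],[[20,0,0],[0,0,0]]])

```text
time: 35.73
ee_pos: [420.1, -22.7, 181.6]
ee_rot: [0.0, -0.692, 0.722, 0.001]
ft_force: [-0.9, 0.7, 0.4]
grip_width: 59.3
```

```bash
python3 - <<'E'
from h import *
st(); c=snap('top','t24'); snap('scene','s24')
cv2.imwrite('pics/t24c.png',cv2.resize(c['img'][110:285,180:440],None,fx=3,fy=3,interpolation=cv2.INTER_CUBIC))
E
```

```text
t 35.73 p [420.1 -22.7 181.6] tool x ang -92.4 tilt 0.06 F [-0.9  0.7  0.4] w 59.3
```

View pics/t24c.png

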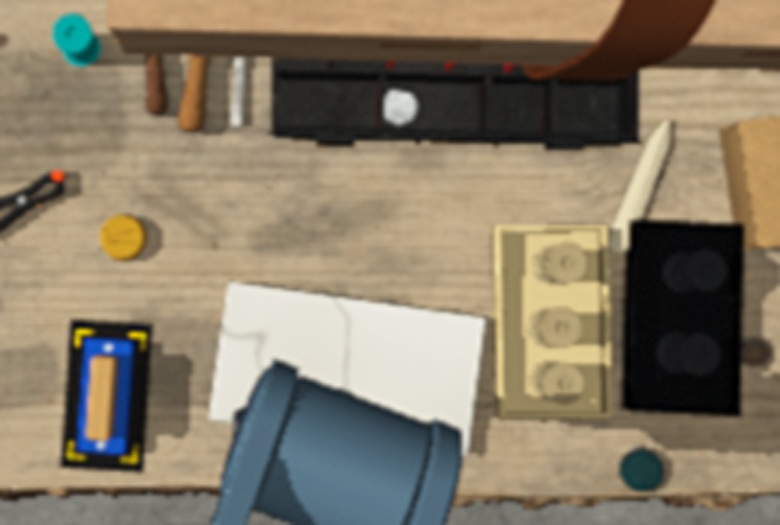

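View pics/s24.png

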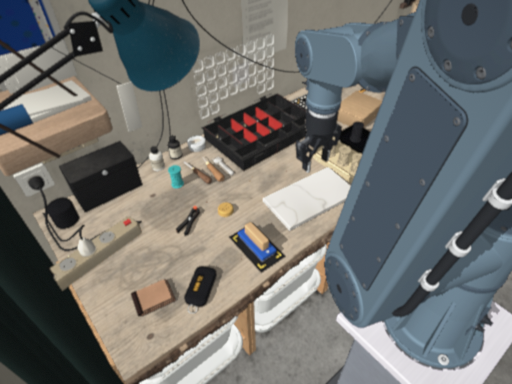

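The wiper is flat and centred on its mat, all five spools are in their trays, and the arm is clear of everything. Handing in.

```bash
python3 - <<'E'
from h import *
print(manip.hand_in()); st(); c=snap('top','t25')
cv2.imwrite('pics/t25c.png',cv2.resize(c['img'][110:285,180:440],None,fx=3,fy=3,interpolation=cv2.INTER_CUBIC))
E
```

```text
the job is handed in; nothing more can be done
None
the job is handed in; nothing more can be done
```

The job is done and handed in at about 36 s. All five spools present (three cream, two black) are standing in the trays of their own colour. I left the turquoise look-alike alone.

- **Wiping:** I wiped the slab's middle line from the left end to the right end and back. By the wrist force sensor, the pad pressed at about 6 to 7.5 N throughout. I had no direct pad reading; from its spring rate, that is about 3 to 4 mm pressed in.
- **Final check:** The last top and scene pictures show the wiper flat on its mat, between and in line with the yellow marks. The key case, wallets, wax cake and tin are where they were, and the gripper is open about 180 mm above the bench, touching nothing.
- **Disagreements:** One cream spool read about 6 to 8 mm apart in two views. That was my misread pixel, and an enlarged crop corrected it. I also released one black spool about 5 mm above the tray floor, and it stayed standing.
- **Not checked:** I saw no sign of an object being knocked or of the grip slackening. The picture I tried to take after handing in was refused, so nothing was checked after that.

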